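# Square a plate in the bar clamp and release it

## Robot

A 6-joint arm with a two-finger parallel gripper is mounted at the origin on the work surface. World frame = base frame: x ahead of the robot, y to its left, z up, the work surface at z = 0. Lengths are in mm, angles in degrees, forces in N, time in s.
With the tool pointing down it reaches from about 300 to 850 mm from the base axis. Payload 4.2 kg.
Tool frame: the origin (TCP) lies midway between the tips of the shut fingers; the grasp point (between the pads) lies 19 mm behind it; z points along the fingers, y is the direction in which the jaws open and shut (so a half turn about z gives the same grasp; the last joint's range is limited). The gripper opens to 91 mm and grips with 3 to 60 N. Pads are 32 mm wide; open, the fingers measure 118 mm over their backs; the gripper's body (76 mm by 178 mm) begins 60 mm behind the grasp point.
Start: joints at [-64.572, 18.312, 89.639, -0, 72.044, -1.146], TCP at [257.232, -514.271, 213.976] pointing down, gripper open.
Joint ranges: [-177.97, 177.97], [-48.28, 115.42], [12.27, 149.76], [-77.06, 257.06], [2.81, 150.46], [-146.56, 146.56]. Speed limits (degrees/s): [147.25, 147.25, 180, 180, 180, 180].

## Interface

Orientations are given as [roll, pitch, yaw] about the fixed x, y, z axes, in that order (R = Rz(yaw) Ry(pitch) Rx(roll)).
In Python, from workcell import env gives the robot as it stands.
- The arm moves only by the shell command python3 -m jog 'ROWS' [FORCE]. ROWS is JSON, a list of rows, each an object of numbers: "dx", "dy", "dz": the shift along the world's x, y, z in m; "wx", "wy", "wz": the turn, a rotation vector about the world's x, y, z in rad; "grip": the gripper's target within -1 to 1 (shut at 1, half-way at 0, fully open at -1). In form: [{"dx": .., "dy": .., "dz": .., "wx": .., "wy": .., "wz": .., "grip": ..}, ...]. A call has 1 to 10 rows; each row shifts and turns the commanded pose from where the row before left it; what a row does not reach is not made up. A row lasts 1/10 s, in which the tool goes at most 50 mm and 8.59 degrees, less where a joint would pass 70% of its speed; a pose out of reach is approached as far as the arm can. A call with a gripper value outside its range is refused whole. The fingers move at their own pace and stop on an object; FORCE is the grip in N (left out, the last holds). Time passes only in rows, so rows that do not move let the fingers close. It gives the time, the measured TCP pose, the force and the opening at its end, in the units of the state.
- env.state(): the state, without advancing time (a new reading comes with each control period).
- env.grab_frame(name): name is "scene" or "top"; returns the picture (400x640x3 uint8, red, green, blue); there is no depth.
- env.get_calibration(name): a dict with "fx", "fy", "cx", "cy" (pixels), "R" (3x3) and "t" (3): a world point X has camera coordinates R X + t. Camera axes: x right, y down, z forward; pixel columns grow to the right and rows downward; lengths in mm; the calibration is good to about 2 mm. A picture is of the moment at which its call begins. get_calibration takes no time and is no camera call.
- env.job_done(): hands the job in, once; it reports no verdict.
The state is a dict: "time_s": time; "qpos": joint angles; "qvel": joint speeds; "effort": joint torques, N m; "ee_pos": TCP position; "ee_rot": TCP orientation; "force": force on the tool from outside, world axes, zero at the start; "torque": the same for the moment, N m; "gripper_width": finger opening in mm.
Only numpy, scipy, OpenCV 4.12 (cv2) and the standard library are available. Lean on these libraries where they do the work, as an engineer would, in place of code of your own. Each camera call takes 0.05 s, during which the arm holds its last target. There are 200 camera calls.

## Task

Square up the short white plate that lies between the jaws of the big bar clamp, the one fixed on an aluminium base: squeeze the clamp's black trigger against its grey handle, letting it spring back each time, until the jaws hold the plate clamped against the fixed jaw with the trigger let go. Then press the release tab on top of the clamp fully down so that the sliding jaw springs all the way open, leaving the plate loose, flush against the fixed jaw.

Things in the scene. Friction and masses are not known exactly. Their poses are not given: they have to be found in the camera images.
- squeeze (a point): Middle of handle + trigger when fully squeezed, fixed to the clamp, 44 mm over the table. x: from trigger to handle; y: along both, away from the bar. Grey handle (fixed): outer face x +11.5 mm; black trigger: outer face x -27.5 mm at rest; pair 39 mm wide at rest, 23 squeezed, z 22 to 58 mm, y ±40 mm. From above: fingers open 62 mm or more, centred here, closing along x; the handle does not give.
- trigger (a joint): Trigger travel, m: 0 at rest, 0.016 fully squeezed, moving to +x of squeeze. Sprung; takes 10 to 20 N. One full squeeze draws the sliding jaw about 16 mm and a ratchet of 8 mm teeth holds it while the trigger springs back (0.3 s): squeeze fully, open, repeat.
- jaw (a joint): Sliding jaw's travel, m: 0 fully open (jaw faces 160.5 mm apart), growing to +x of squeeze, towards the fixed jaw. Starts at about 0, 8 or 16 mm. Its soft pad meets a flush plate at 0.0605; the tooth at 0.0635 is the one that keeps the plate clamped (0.0555, the tooth before, does not). 3 or 4 squeezes in all; more do no harm. Springs back to 0 when the release tab is pressed.
- tab_top (a point): Middle of the flat top of the black release tab, 28 x 30 mm, on the clamp's grey housing above the steel bar, 80 mm over the table (housing 66 mm high, 40 mm wide). Press straight down: travel 10 mm, under 10 N, sprung back up; from 6 mm down the sliding jaw is free. Works only with the trigger let go. It bobs a little as teeth pass.
- plate_mid (a point): Centre of the loose plate: short, white, blank, black rim, two bolt heads, 100 x 120 x 12 mm, 0.13 to 0.25 kg, flat on the clamp's base between the jaws (not the similar plate lying apart). x: across its 100 mm side, along the bar when square. Flush with the fixed jaw (face at x -88.5 mm in squeeze's frame) it is at x -138.5, y about -156 mm there. Starts 16 to 33 mm short, up to 6 degrees askew.
There are look-alikes about, which are no part of the job. What is shaped like the part that bears plate_mid but purple or red is not meant.

How it is judged:
By the outcome, as a careful person would: the job done as asked, in the order asked, and still so for the second after the job is handed in, with the robot touching nothing.
It also fails if it takes over 51 s, if anything falls off the work surface, if the arm or the gripper's body presses on something with over 40 N, if the wrist force passes 120 N, or if a joint passes its speed limit or range.

## Working session

There is one attempt and no reset: what is moved stays moved. The work goes in short steps, Python scripts to look and compute and a shell command to move; the robot and the scene stay as the last step left them, time stands still between calls to the robot, and variables do not carry over. Pictures are saved under pics/ and viewed, about 8 in all and at most 12, crops included, and the job is handed in when it is done.

```bash
mkdir -p pics; ls; python3 - <<'E'
from workcell import env
import cv2,json
for n in("scene","top"):
    cv2.imwrite(f"pics/{n}0.png",env.grab_frame(n)[:,:,::-1]); c=env.get_calibration(n); print(n,{k:(v.tolist() if hasattr(v,'tolist') else v) for k,v in c.items()})
print(env.state())
E
```

```text
pics
scene {'fx': 476.89734315790577, 'fy': 476.89734315790577, 'cx': 320.98756720794375, 'cy': 208.28619278366412, 'R': [[-0.8310140833851278, 0.5560984921767219, 0.013040713720971356], [0.4654463062650776, 0.7080017025274505, -0.5311245853869195], [-0.30459042860827323, -0.43530225845613046, -0.8471933749641937]], 't': [474.1296066468663, -140.88503065215434, 972.0606052684894]}
top {'fx': 446.1733898870421, 'fy': 446.1733898870421, 'cx': 313.51631721010506, 'cy': 204.23243743646665, 'R': [[0.012837785483331799, -0.9997794497676046, 0.016620562152631472], [-0.9964160811681555, -0.0141808925157588, -0.08339002024794077], [0.08360732296503359, -0.015490452215543056, -0.9963783726259708]], 't': [-84.79199306503708, 531.2577914152814, 809.8119348490189]}
{'time_s': 0.1, 'qpos': array([-6.45709263e+01,  1.83479248e+01,  8.96990229e+01,  7.01519691e-04,
        7.20440803e+01, -1.14580581e+00]), 'qvel': array([ 0.05257552, -0.10228991, -0.22760943, -0.00171386,  0.01505591,
        0.09829893]), 'effort': array([-1.10985009e-03, -4.13334239e+01, -2.32509202e+01,  7.26625789e-02,
        4.22162481e-02, -4.29508759e-05]), 'ee_pos': array([ 257.04816336, -513.84292463,  213.20755377]), 'ee_rot': array([-1.79909004e+02, -2.48713784e-03,  2.65746607e+01]), 'force': array([0.1703948 , 0.3524546 , 1.22921115]), 'torque': array([ 0.01246039, -0.00256623, -0.01516161]), 'gripper_width': 91.3025152130495}
```

View pics/top0.png

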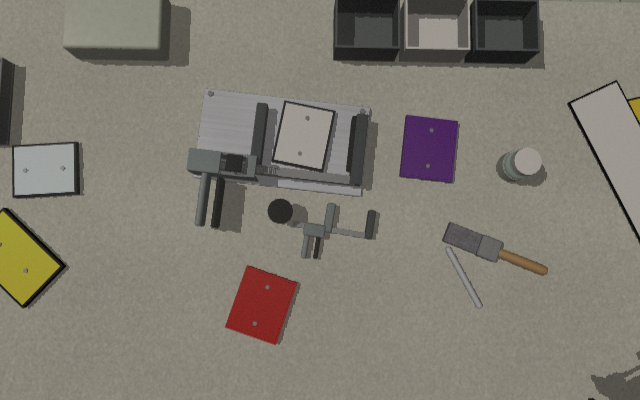

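View pics/scene0.png

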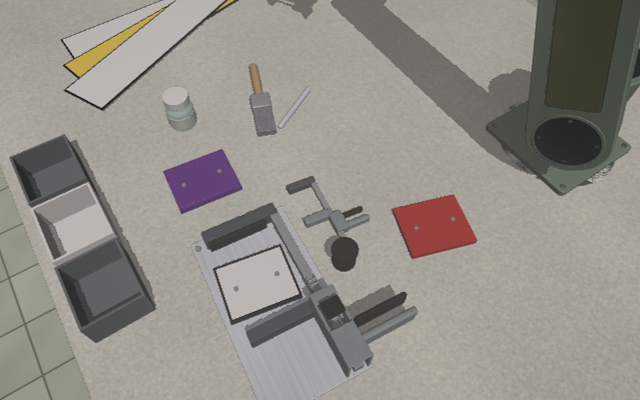

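The top view shows the clamp at (280,145). The grey handle is at (204,200), the black trigger at (218,202), the housing and tab at (225,162), the fixed jaw at (260,140) and the sliding jaw at (357,150). The white plate is at (304,135), askew. There is a small decoy clamp at (325,230) and a dark cylinder at (280,211). I'll zoom in on the handles and the tab.

```bash
python3 - <<'E'
import cv2,numpy as np
t=cv2.imread("pics/top0.png");s=cv2.imread("pics/scene0.png")
a=cv2.resize(t[135:235,175:275],None,fx=4,fy=4,interpolation=cv2.INTER_CUBIC)
b=cv2.resize(s[270:370,320:420],None,fx=4,fy=4,interpolation=cv2.INTER_CUBIC)
cv2.imwrite("pics/crop0.png",cv2.convertScaleAbs(np.hstack([a,b]),alpha=1.5,beta=10))
E
```

```text
(no output)
```

View pics/crop0.png

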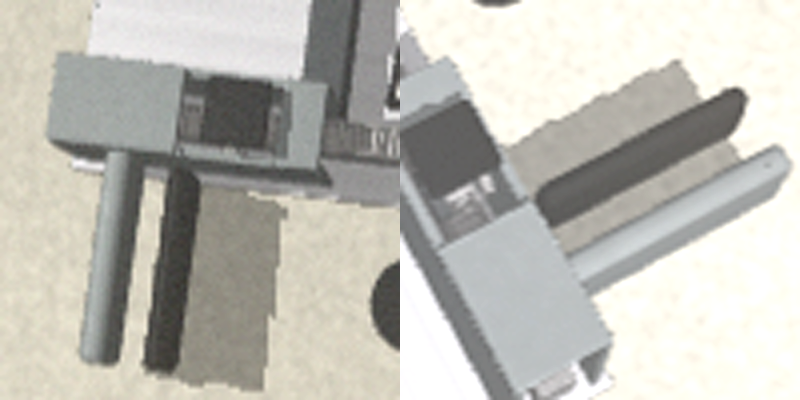

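The crop shows the grey handle running from about (205.5,174) to (200,225) in top pixels, the trigger from (221,179) to (215,227), and the tab centred at about (234,163). Next I'll cast rays from both views.

```bash
cat > h.py <<'E'
import numpy as np, cv2
from workcell import env
C={n:{k:np.array(v,float) for k,v in env.get_calibration(n).items()} for n in("scene","top")}
def ray(n,u,v):
    c=C[n];d=c["R"].T@np.array([(u-c["cx"])/c["fx"],(v-c["cy"])/c["fy"],1]);return -c["R"].T@c["t"],d/np.linalg.norm(d)
def onz(n,u,v,z):
    o,d=ray(n,u,v);return o+d*(z-o[2])/d[2]
def two(p,q):
    o,d=ray("top",*p);o2,e=ray("scene",*q)
    s=np.linalg.lstsq(np.c_[d,-e],o2-o,rcond=None)[0];a=o+s[0]*d;b=o2+s[1]*e
    return (a+b)/2,np.linalg.norm(a-b)
def proj(n,X):
    c=C[n];p=c["R"]@np.array(X)+c["t"];return [round(float(c["f"+a]*p[i]/p[2]+c["c"+a]),1) for i,a in enumerate("xy")]
E
python3 - <<'E'
from h import *
np.set_printoptions(precision=1,suppress=True)
cv=lambda x,y:(175+x/4-.4,135+y/4-.4)
cs=lambda x,y:(320+(x-400)/4-.4,270+y/4-.4)
print("cams",[ray(n,0,0)[0] for n in C])
P=dict(hEndL=(81,358,58),hEndR=(118,362,58),hTopL=(106,156,58),hTopR=(138,156,58),tEndL=(144,368,58),tEndR=(178,372,58),tTopL=(168,175,58),tTopR=(199,180,58),tabTL=(205,78,80),tabTR=(270,82,80),tabBL=(203,144,80),tabBR=(266,150,80),hoTL=(57,53,66),hoTR=(327,84,66),hoBL=(48,140,66),hoBR=(318,168,66))
for k,(x,y,z) in P.items(): print(k,cv(x,y),onz("top",*cv(x,y),z))
S=dict(hEnd=(780,150,58),tEndtip=(742,92,58),tab_TR=(470,100,80),tab_BR=(500,152,80),tab_BL=(440,195,80),hoR=(525,203,66),hoB=(608,335,66),hoL=(443,248,66),hoBL=(520,390,66))
for k,(x,y,z) in S.items(): print("S",k,onz("scene",*cs(x,y),z))
# plate + jaws mask in top
im=cv2.imread("pics/top0.png");roi=im[90:200,240:380]
m=(roi.min(2)>175).astype(np.uint8)
for c in cv2.findContours(m,0,2)[0]:
    if cv2.contourArea(c)>300:
        r=cv2.minAreaRect(c);b=cv2.boxPoints(r)+[240,90];print("plate",r, [onz("top",*p,22)[:2].round(1) for p in b])
E
```

```text
cams [array([755.7, 259.2, 742.5]), array([462.7, -64.7, 852.6])]
hEndL (194.85, 224.1) [491.1 132.9  58. ]
hEndR (204.1, 225.1) [489.5 116.5  58. ]
hTopL (201.1, 173.6) [581.6 124.9  58. ]
hTopR (209.1, 173.6) [581.8 110.6  58. ]
tEndL (210.6, 226.6) [487.  104.9  58. ]
tEndR (219.1, 227.6) [485.4  89.9  58. ]
tTopL (216.6, 178.35) [573.4  97.   58. ]
tTopR (224.35, 179.6) [571.4  83.1  58. ]
tabTL (225.85, 154.1) [613.3  77.7  80. ]
tabTR (242.1, 155.1) [612.   49.3  80. ]
tabBL (225.35, 170.6) [584.2  77.7  80. ]
tabBR (241.1, 172.1) [582.   50.3  80. ]
hoTL (188.85, 147.85) [626.3 146.3  66. ]
hoTR (256.35, 155.6) [614.2  26.1  66. ]
hoBL (186.6, 169.6) [587.1 148.8  66. ]
hoBR (254.1, 176.6) [576.4  29.2  66. ]
S hEnd [489.5 130.6  58. ]
S tEndtip [486.7 104.6  58. ]
S tab_TR [581.1  56.6  80. ]
S tab_BR [583.4  79.   80. ]
S tab_BL [610.7  80.3  80. ]
S hoR [583.4  96.1  66. ]
S hoB [587.  151.2  66. ]
S hoL [617.8  93.4  66. ]
S hoBL [623.8 149.4  66. ]
```

Both views agree: the tab centre is about (598,64) and its size matches the given 28 x 30 mm. The bar's x axis lies at about 84.7°, and the squeeze point is about (529,118). Over the handle pair, rest width and end position match the given sizes. I'll move above it, with tool yaw going from 26.6° to -5.3°.

```bash
python3 - <<'E'
from h import *
print("cyl",two((280,211),(344,245)),"plate",onz("top",304,135.5,20),"tab 2v",two((233.6,163),(331.6,306)))
E
python3 -m jog '[{"dx":0.015,"dy":0.035,"wz":-0.031,"grip":-1},{"dx":0.015,"dy":0.035,"wz":-0.031,"grip":-1},{"dx":0.015,"dy":0.035,"wz":-0.031,"grip":-1},{"dx":0.015,"dy":0.035,"wz":-0.031,"grip":-1},{"dx":0.015,"dy":0.035,"wz":-0.031,"grip":-1},{"dx":0.015,"dy":0.035,"wz":-0.031,"grip":-1},{"dx":0.015,"dy":0.035,"wz":-0.031,"grip":-1},{"dx":0.015,"dy":0.035,"wz":-0.031,"grip":-1},{"dx":0.015,"dy":0.035,"wz":-0.031,"grip":-1},{"dx":0.015,"dy":0.035,"wz":-0.031,"grip":-1}]' 35
python3 -m jog '[{"dx":0.015,"dy":0.035,"wz":-0.031,"grip":-1},{"dx":0.015,"dy":0.035,"wz":-0.031,"grip":-1},{"dx":0.015,"dy":0.035,"wz":-0.031,"grip":-1},{"dx":0.015,"dy":0.035,"wz":-0.031,"grip":-1},{"dx":0.015,"dy":0.035,"wz":-0.031,"grip":-1},{"dx":0.015,"dy":0.035,"wz":-0.031,"grip":-1},{"dx":0.015,"dy":0.035,"wz":-0.031,"grip":-1},{"dx":0.017,"dy":0.037,"wz":-0.030,"grip":-1},{"grip":-1},{"grip":-1}]'
```

```text
cyl (array([516.18068358, -16.54407454,  52.57135198]), np.float64(1.7267144436169064)) plate [663.14781646 -57.91008036  20.        ] tab 2v (array([597.70571902,  64.97682316,  76.60371473]), np.float64(1.9113566239654096))invalid input
invalid input
```

```bash
python3 -m jog '[{"dx":0.015,"dy":0.035,"dz":0.0,"wx":0.0,"wy":0.0,"wz":-0.031,"grip":-1.0},{"dx":0.015,"dy":0.035,"dz":0.0,"wx":0.0,"wy":0.0,"wz":-0.031,"grip":-1.0}]'; python3 -m jog --help | head -20; python3 -c "
from workcell import env
s=env.state();print(s['time_s'],s['ee_pos'],s['ee_rot'])"
```

```text
time_s: 0.3
ee_pos: [287.1, -443.7, 213.1]
ee_rot: [-179.9, -0.0, 22.8]
force: [1.1, -0.1, 0.1]
gripper_width: 91.1
0.3 [ 287.10587953 -443.66287825  213.10671214] [-1.79922698e+02 -3.29893731e-06  2.28316979e+01]invalid input: not JSON, or not a number
```

```bash
python3 -m jog '[{"dx":0.015,"dy":0.035,"dz":0,"wx":0,"wy":0,"wz":-0.031,"grip":-1},{"dx":0.015,"dy":0.035,"dz":0,"wx":0,"wy":0,"wz":-0.031,"grip":-1},{"dx":0.015,"dy":0.035,"dz":0,"wx":0,"wy":0,"wz":-0.031,"grip":-1},{"dx":0.015,"dy":0.035,"dz":0,"wx":0,"wy":0,"wz":-0.031,"grip":-1},{"dx":0.015,"dy":0.035,"dz":0,"wx":0,"wy":0,"wz":-0.031,"grip":-1},{"dx":0.015,"dy":0.035,"dz":0,"wx":0,"wy":0,"wz":-0.031,"grip":-1},{"dx":0.015,"dy":0.035,"dz":0,"wx":0,"wy":0,"wz":-0.031,"grip":-1},{"dx":0.015,"dy":0.035,"dz":0,"wx":0,"wy":0,"wz":-0.031,"grip":-1}]' 35
python3 -m jog '[{"dx":0.015,"dy":0.035,"dz":0,"wx":0,"wy":0,"wz":-0.031,"grip":-1},{"dx":0.015,"dy":0.035,"dz":0,"wx":0,"wy":0,"wz":-0.031,"grip":-1},{"dx":0.015,"dy":0.035,"dz":0,"wx":0,"wy":0,"wz":-0.031,"grip":-1},{"dx":0.015,"dy":0.035,"dz":0,"wx":0,"wy":0,"wz":-0.031,"grip":-1},{"dx":0.015,"dy":0.035,"dz":0,"wx":0,"wy":0,"wz":-0.031,"grip":-1},{"dx":0.015,"dy":0.035,"dz":0,"wx":0,"wy":0,"wz":-0.031,"grip":-1},{"dx":0.015,"dy":0.035,"dz":0,"wx":0,"wy":0,"wz":-0.031,"grip":-1},{"dx":0.017,"dy":0.037,"dz":0,"wx":0,"wy":0,"wz":-0.031,"grip":-1},{"dx":0,"dy":0,"dz":0,"wx":0,"wy":0,"wz":0,"grip":-1},{"dx":0,"dy":0,"dz":0,"wx":0,"wy":0,"wz":0,"grip":-1}]'
```

```text
time_s: 1.1
ee_pos: [407.3, -162.7, 213.8]
ee_rot: [-180.0, 0.0, 8.7]
force: [-0.5, 0.1, -0.5]
gripper_width: 91.3
time_s: 2.1
ee_pos: [528.8, 118.1, 213.2]
ee_rot: [179.9, 0.1, -5.3]
force: [-0.6, 0.1, -0.8]
gripper_width: 91.4
```

```bash
python3 -m jog '[{"dx":0,"dy":0,"dz":-0.035,"wx":0,"wy":0,"wz":0,"grip":-1},{"dx":0,"dy":0,"dz":-0.035,"wx":0,"wy":0,"wz":0,"grip":-1},{"dx":0,"dy":0,"dz":-0.035,"wx":0,"wy":0,"wz":0,"grip":-1},{"dx":0,"dy":0,"dz":-0.035,"wx":0,"wy":0,"wz":0,"grip":-1},{"dx":0,"dy":0,"dz":-0.025,"wx":0,"wy":0,"wz":0,"grip":-1},{"dx":0,"dy":0,"dz":-0.022,"wx":0,"wy":0,"wz":0,"grip":-1},{"dx":0,"dy":0,"dz":0,"wx":0,"wy":0,"wz":0,"grip":-1}]' 35
python3 -m jog '[{"dx":0,"dy":0,"dz":0,"wx":0,"wy":0,"wz":0,"grip":1},{"dx":0,"dy":0,"dz":0,"wx":0,"wy":0,"wz":0,"grip":1},{"dx":0,"dy":0,"dz":0,"wx":0,"wy":0,"wz":0,"grip":1},{"dx":0,"dy":0,"dz":0,"wx":0,"wy":0,"wz":0,"grip":1}]'
python3 -m jog '[{"dx":0,"dy":0,"dz":0,"wx":0,"wy":0,"wz":0,"grip":1},{"dx":0,"dy":0,"dz":0,"wx":0,"wy":0,"wz":0,"grip":1},{"dx":0,"dy":0,"dz":0,"wx":0,"wy":0,"wz":0,"grip":1},{"dx":0,"dy":0,"dz":0,"wx":0,"wy":0,"wz":0,"grip":1}]'
python3 - <<'E'
from h import *
t=env.grab_frame("top")[80:250,170:390,::-1];s=env.grab_frame("scene")[180:400,180:440,::-1]
cv2.imwrite("pics/sq1.png",np.hstack([cv2.resize(t,(440,400)),cv2.resize(s,(360,400))]))
E
```

```text
time_s: 2.8
ee_pos: [526.2, 115.8, 24.4]
ee_rot: [179.9, 0.4, -5.5]
force: [0.4, 0.4, 0.1]
gripper_width: 91.1
time_s: 3.2
ee_pos: [529.8, 117.8, 28.0]
ee_rot: [-180.0, -0.1, -5.4]
force: [0.1, 0.0, -0.4]
gripper_width: 61.7
time_s: 3.6
ee_pos: [529.4, 118.0, 27.2]
ee_rot: [-179.9, -0.0, -5.5]
force: [-0.7, 10.4, -0.1]
gripper_width: 30.2
```

View pics/sq1.png

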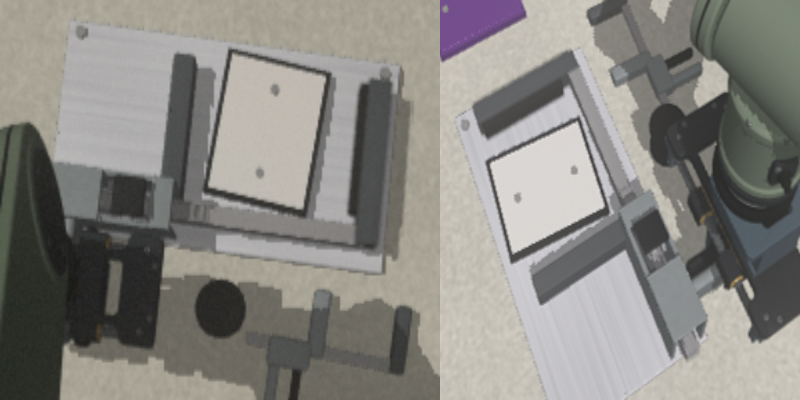

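Picture: the gripper straddles the handle pair, with the fingers at about (110,290) in the crop. The plate and both jaws look as before. The closing is still in progress at 30 mm, so I'll continue.

```bash
python3 -m jog '[{"dx":0,"dy":0,"dz":0,"wx":0,"wy":0,"wz":0,"grip":1},{"dx":0,"dy":0,"dz":0,"wx":0,"wy":0,"wz":0,"grip":1},{"dx":0,"dy":0,"dz":0,"wx":0,"wy":0,"wz":0,"grip":1}]'
python3 -m jog '[{"dx":0,"dy":0,"dz":0,"wx":0,"wy":0,"wz":0,"grip":1},{"dx":0,"dy":0,"dz":0,"wx":0,"wy":0,"wz":0,"grip":1}]'
```

```text
time_s: 4.0
ee_pos: [529.7, 121.8, 27.1]
ee_rot: [-179.6, -0.0, -5.6]
force: [-0.4, 16.0, -1.2]
gripper_width: 23.0
time_s: 4.2
ee_pos: [529.7, 121.8, 27.1]
ee_rot: [-179.6, -0.0, -5.6]
force: [-0.0, 14.8, -1.6]
gripper_width: 22.9
```

The squeeze reached full travel: width 23.0 mm. The handle pushed the tool 3.8 mm in +y, so I'll recentre by +4 mm while open and repeat.

```bash
python3 -m jog '[{"dx":0,"dy":0,"dz":0,"wx":0,"wy":0,"wz":0,"grip":-0.5},{"dx":0,"dy":0,"dz":0,"wx":0,"wy":0,"wz":0,"grip":-0.5},{"dx":0,"dy":0.004,"dz":0,"wx":0,"wy":0,"wz":0,"grip":-0.5},{"dx":0,"dy":0,"dz":0,"wx":0,"wy":0,"wz":0,"grip":-0.5},{"dx":0,"dy":0,"dz":0,"wx":0,"wy":0,"wz":0,"grip":-0.5},{"dx":0,"dy":0,"dz":0,"wx":0,"wy":0,"wz":0,"grip":-0.5},{"dx":0,"dy":0,"dz":0,"wx":0,"wy":0,"wz":0,"grip":-0.5},{"dx":0,"dy":0,"dz":0,"wx":0,"wy":0,"wz":0,"grip":-0.5}]'
python3 -m jog '[{"dx":0,"dy":0,"dz":0,"wx":0,"wy":0,"wz":0,"grip":1},{"dx":0,"dy":0,"dz":0,"wx":0,"wy":0,"wz":0,"grip":1},{"dx":0,"dy":0,"dz":0,"wx":0,"wy":0,"wz":0,"grip":1},{"dx":0,"dy":0,"dz":0,"wx":0,"wy":0,"wz":0,"grip":1},{"dx":0,"dy":0,"dz":0,"wx":0,"wy":0,"wz":0,"grip":1},{"dx":0,"dy":0,"dz":0,"wx":0,"wy":0,"wz":0,"grip":1},{"dx":0,"dy":0,"dz":0,"wx":0,"wy":0,"wz":0,"grip":1},{"dx":0,"dy":0,"dz":0,"wx":0,"wy":0,"wz":0,"grip":1},{"dx":0,"dy":0,"dz":0,"wx":0,"wy":0,"wz":0,"grip":1},{"dx":0,"dy":0,"dz":0,"wx":0,"wy":0,"wz":0,"grip":1}]'
python3 - <<'E'
from h import *
t=env.grab_frame("top")[80:250,170:390,::-1]
cv2.imwrite("pics/sq2.png",cv2.resize(t,(440,340)))
E
```

```text
time_s: 5.0
ee_pos: [529.2, 121.7, 27.0]
ee_rot: [-180.0, -0.0, -5.4]
force: [-0.4, -0.2, 0.4]
gripper_width: 68.1
time_s: 6.0
ee_pos: [529.3, 121.8, 26.8]
ee_rot: [180.0, 0.0, -5.4]
force: [1.7, -0.3, -3.6]
gripper_width: 22.5
```

View pics/sq2.png

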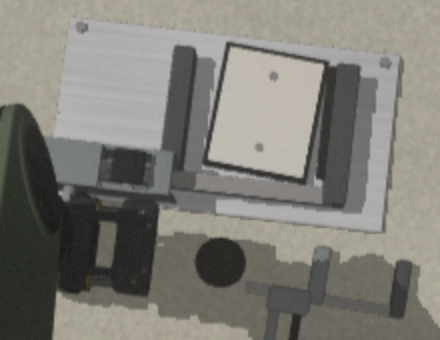

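The second squeeze is well centred, with no side force. The sliding jaw has moved to (340,140) in the crop and its pad is just reaching the plate's right edge. I'll do two more squeezes.

```bash
for i in 1; do python3 -m jog '[{"dx":0,"dy":0,"dz":0,"wx":0,"wy":0,"wz":0,"grip":-0.5},{"dx":0,"dy":0,"dz":0,"wx":0,"wy":0,"wz":0,"grip":-0.5},{"dx":0,"dy":0,"dz":0,"wx":0,"wy":0,"wz":0,"grip":-0.5},{"dx":0,"dy":0,"dz":0,"wx":0,"wy":0,"wz":0,"grip":-0.5},{"dx":0,"dy":0,"dz":0,"wx":0,"wy":0,"wz":0,"grip":-0.5},{"dx":0,"dy":0,"dz":0,"wx":0,"wy":0,"wz":0,"grip":-0.5},{"dx":0,"dy":0,"dz":0,"wx":0,"wy":0,"wz":0,"grip":-0.5},{"dx":0,"dy":0,"dz":0,"wx":0,"wy":0,"wz":0,"grip":-0.5}]'
python3 -m jog '[{"dx":0,"dy":0,"dz":0,"wx":0,"wy":0,"wz":0,"grip":1},{"dx":0,"dy":0,"dz":0,"wx":0,"wy":0,"wz":0,"grip":1},{"dx":0,"dy":0,"dz":0,"wx":0,"wy":0,"wz":0,"grip":1},{"dx":0,"dy":0,"dz":0,"wx":0,"wy":0,"wz":0,"grip":1},{"dx":0,"dy":0,"dz":0,"wx":0,"wy":0,"wz":0,"grip":1},{"dx":0,"dy":0,"dz":0,"wx":0,"wy":0,"wz":0,"grip":1},{"dx":0,"dy":0,"dz":0,"wx":0,"wy":0,"wz":0,"grip":1},{"dx":0,"dy":0,"dz":0,"wx":0,"wy":0,"wz":0,"grip":1},{"dx":0,"dy":0,"dz":0,"wx":0,"wy":0,"wz":0,"grip":1},{"dx":0,"dy":0,"dz":0,"wx":0,"wy":0,"wz":0,"grip":1}]' 
done
python3 -m jog '[{"dx":0,"dy":0,"dz":0,"wx":0,"wy":0,"wz":0,"grip":-0.5},{"dx":0,"dy":0,"dz":0,"wx":0,"wy":0,"wz":0,"grip":-0.5},{"dx":0,"dy":0,"dz":0,"wx":0,"wy":0,"wz":0,"grip":-0.5},{"dx":0,"dy":0,"dz":0,"wx":0,"wy":0,"wz":0,"grip":-0.5},{"dx":0,"dy":0,"dz":0,"wx":0,"wy":0,"wz":0,"grip":-0.5},{"dx":0,"dy":0,"dz":0,"wx":0,"wy":0,"wz":0,"grip":-0.5},{"dx":0,"dy":0,"dz":0,"wx":0,"wy":0,"wz":0,"grip":-0.5},{"dx":0,"dy":0,"dz":0,"wx":0,"wy":0,"wz":0,"grip":-0.5}]'
python3 -m jog '[{"dx":0,"dy":0,"dz":0,"wx":0,"wy":0,"wz":0,"grip":1},{"dx":0,"dy":0,"dz":0,"wx":0,"wy":0,"wz":0,"grip":1},{"dx":0,"dy":0,"dz":0,"wx":0,"wy":0,"wz":0,"grip":1},{"dx":0,"dy":0,"dz":0,"wx":0,"wy":0,"wz":0,"grip":1},{"dx":0,"dy":0,"dz":0,"wx":0,"wy":0,"wz":0,"grip":1},{"dx":0,"dy":0,"dz":0,"wx":0,"wy":0,"wz":0,"grip":1},{"dx":0,"dy":0,"dz":0,"wx":0,"wy":0,"wz":0,"grip":1},{"dx":0,"dy":0,"dz":0,"wx":0,"wy":0,"wz":0,"grip":1},{"dx":0,"dy":0,"dz":0,"wx":0,"wy":0,"wz":0,"grip":1},{"dx":0,"dy":0,"dz":0,"wx":0,"wy":0,"wz":0,"grip":1}]'
python3 -m jog '[{"dx":0,"dy":0,"dz":0,"wx":0,"wy":0,"wz":0,"grip":-0.5},{"dx":0,"dy":0,"dz":0,"wx":0,"wy":0,"wz":0,"grip":-0.5},{"dx":0,"dy":0,"dz":0,"wx":0,"wy":0,"wz":0,"grip":-0.5},{"dx":0,"dy":0,"dz":0,"wx":0,"wy":0,"wz":0,"grip":-0.5},{"dx":0,"dy":0,"dz":0,"wx":0,"wy":0,"wz":0,"grip":-0.5},{"dx":0,"dy":0,"dz":0,"wx":0,"wy":0,"wz":0,"grip":-0.5},{"dx":0,"dy":0,"dz":0,"wx":0,"wy":0,"wz":0,"grip":-0.5},{"dx":0,"dy":0,"dz":0,"wx":0,"wy":0,"wz":0,"grip":-0.5}]'
python3 - <<'E'
from h import *
t=env.grab_frame("top")[80:250,170:390,::-1]
cv2.imwrite("pics/sq4.png",cv2.resize(t,(660,510)))
E
```

```text
time_s: 6.85
ee_pos: [529.3, 121.9, 27.1]
ee_rot: [-180.0, -0.0, -5.4]
force: [0.0, -0.3, 0.8]
gripper_width: 68.5
time_s: 7.85
ee_pos: [529.3, 121.8, 26.8]
ee_rot: [180.0, 0.0, -5.4]
force: [1.4, 0.5, -4.3]
gripper_width: 22.5
time_s: 8.65
ee_pos: [529.3, 121.9, 27.0]
ee_rot: [-180.0, -0.0, -5.4]
force: [-0.9, -0.2, -0.2]
gripper_width: 68.4
time_s: 9.65
ee_pos: [529.3, 121.8, 26.8]
ee_rot: [180.0, -0.0, -5.4]
force: [1.5, 0.8, -4.5]
gripper_width: 22.6
time_s: 10.45
ee_pos: [529.3, 121.9, 27.0]
ee_rot: [-180.0, -0.0, -5.4]
force: [0.2, 0.2, 0.7]
gripper_width: 68.7
```

View pics/sq4.png

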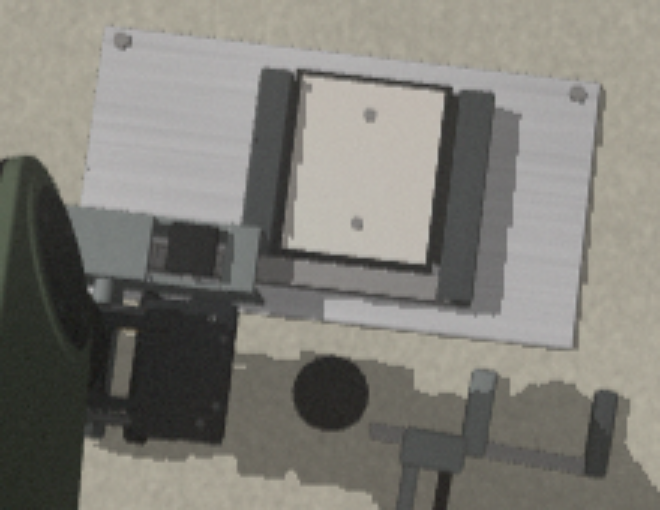

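The plate now sits square between the jaws, with its left edge against the fixed jaw at (290,160) and the sliding jaw at (465,195). The task says extra squeezes do no harm, so I'll do one more to confirm the tooth and compare pictures.

```bash

python3 -m jog '[{"dx":0,"dy":0,"dz":0,"wx":0,"wy":0,"wz":0,"grip":1},{"dx":0,"dy":0,"dz":0,"wx":0,"wy":0,"wz":0,"grip":1},{"dx":0,"dy":0,"dz":0,"wx":0,"wy":0,"wz":0,"grip":1},{"dx":0,"dy":0,"dz":0,"wx":0,"wy":0,"wz":0,"grip":1},{"dx":0,"dy":0,"dz":0,"wx":0,"wy":0,"wz":0,"grip":1},{"dx":0,"dy":0,"dz":0,"wx":0,"wy":0,"wz":0,"grip":1},{"dx":0,"dy":0,"dz":0,"wx":0,"wy":0,"wz":0,"grip":1},{"dx":0,"dy":0,"dz":0,"wx":0,"wy":0,"wz":0,"grip":1},{"dx":0,"dy":0,"dz":0,"wx":0,"wy":0,"wz":0,"grip":1},{"dx":0,"dy":0,"dz":0,"wx":0,"wy":0,"wz":0,"grip":1}]'
python3 -m jog '[{"dx":0,"dy":0,"dz":0,"wx":0,"wy":0,"wz":0,"grip":-0.5},{"dx":0,"dy":0,"dz":0,"wx":0,"wy":0,"wz":0,"grip":-0.5},{"dx":0,"dy":0,"dz":0,"wx":0,"wy":0,"wz":0,"grip":-0.5},{"dx":0,"dy":0,"dz":0,"wx":0,"wy":0,"wz":0,"grip":-0.5},{"dx":0,"dy":0,"dz":0,"wx":0,"wy":0,"wz":0,"grip":-0.5},{"dx":0,"dy":0,"dz":0,"wx":0,"wy":0,"wz":0,"grip":-0.5},{"dx":0,"dy":0,"dz":0,"wx":0,"wy":0,"wz":0,"grip":-0.5},{"dx":0,"dy":0,"dz":0,"wx":0,"wy":0,"wz":0,"grip":-0.5}]'
python3 - <<'E'
from h import *
t=env.grab_frame("top")[80:250,170:390,::-1]
b=cv2.resize(t,(660,510));a=cv2.imread("pics/sq4.png");cv2.imwrite("pics/sq5.png",b)
print(cv2.phaseCorrelate(*[cv2.cvtColor(i[60:330,430:540],6).astype(np.float32) for i in(a,b)]))
# row through middle of the plate: dark/bright edges
for i in (a,b):
    g=cv2.cvtColor(i,6).astype(int)[165:185].mean(0);d=np.diff(g);print([(k,int(d[k])) for k in range(230,560) if abs(d[k])>9])
E
```

```text
time_s: 11.5
ee_pos: [528.8, 117.3, 26.7]
ee_rot: [179.6, 0.1, -5.3]
force: [0.2, -17.7, 0.5]
gripper_width: 32.0
time_s: 12.3
ee_pos: [529.2, 121.9, 27.0]
ee_rot: [180.0, 0.0, -5.4]
force: [-0.5, 0.1, -0.2]
gripper_width: 68.3
((-0.0013441054713609901, 0.016767718301707646), 0.8969756585580332)
[(244, -16), (245, -16), (246, -16), (247, -14), (248, -14), (249, -14), (289, 16), (290, 15), (291, 16), (295, 20), (296, 20), (297, 20), (433, -33), (434, -32), (435, -32), (436, -11), (437, -11), (438, -11), (484, 10), (485, 10), (486, 10), (514, 18), (515, 18), (516, 18)]
[(244, -16), (245, -16), (246, -16), (247, -14), (248, -13), (249, -14), (289, 15), (290, 15), (291, 15), (295, 20), (296, 20), (297, 20), (433, -32), (434, -32), (435, -32), (436, -10), (437, -10), (438, -10), (484, 11), (485, 11), (486, 11), (514, 19), (515, 18), (516, 19)]
```

The fifth squeeze stalled against the load at width 32, and the picture is unchanged. That fits the jaw already being on its last tooth, but I'll check the jaw's travel against the first picture.

```bash
python3 - <<'E'
from h import *
a=cv2.imread("pics/top0.png");t=env.grab_frame("top")[:,:,::-1].copy();cv2.imwrite("pics/top5.png",t)
A=cv2.resize(a[95:205,230:380],(750,550))[::2,:];
f=lambda i:cv2.resize(i[95:205,230:380],(795,290),interpolation=cv2.INTER_CUBIC)
f2=lambda i:cv2.convertScaleAbs(cv2.resize(i[95:205,240:380],None,fx=2.8,fy=4,interpolation=cv2.INTER_CUBIC),alpha=1.6)
cv2.imwrite("pics/cmp.png",np.hstack([f2(a),f2(t)]))
E
```

```text
(no output)
```

View pics/cmp.png

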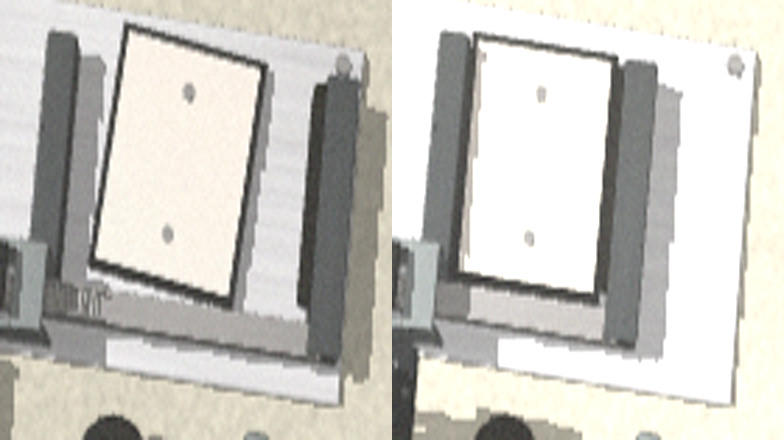

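Comparing the jaw's corner shift gives a travel of about 59–61 mm. That is too close to call between the 55.5 and 63.5 teeth, and the plate looks flush. A stall at about 7 mm of trigger travel could mean it stopped just short of the last tooth, so I'll squeeze once more with more force.

```bash

python3 -m jog '[{"dx":0,"dy":0,"dz":0,"wx":0,"wy":0,"wz":0,"grip":1},{"dx":0,"dy":0,"dz":0,"wx":0,"wy":0,"wz":0,"grip":1},{"dx":0,"dy":0,"dz":0,"wx":0,"wy":0,"wz":0,"grip":1},{"dx":0,"dy":0,"dz":0,"wx":0,"wy":0,"wz":0,"grip":1},{"dx":0,"dy":0,"dz":0,"wx":0,"wy":0,"wz":0,"grip":1},{"dx":0,"dy":0,"dz":0,"wx":0,"wy":0,"wz":0,"grip":1},{"dx":0,"dy":0,"dz":0,"wx":0,"wy":0,"wz":0,"grip":1},{"dx":0,"dy":0,"dz":0,"wx":0,"wy":0,"wz":0,"grip":1},{"dx":0,"dy":0,"dz":0,"wx":0,"wy":0,"wz":0,"grip":1},{"dx":0,"dy":0,"dz":0,"wx":0,"wy":0,"wz":0,"grip":1}]' 58
python3 -m jog '[{"dx":0,"dy":0,"dz":0,"wx":0,"wy":0,"wz":0,"grip":1},{"dx":0,"dy":0,"dz":0,"wx":0,"wy":0,"wz":0,"grip":1},{"dx":0,"dy":0,"dz":0,"wx":0,"wy":0,"wz":0,"grip":1},{"dx":0,"dy":0,"dz":0,"wx":0,"wy":0,"wz":0,"grip":1}]'
python3 - <<'E'
from h import *
cv2.imwrite("pics/top6s.png",env.grab_frame("top")[:,:,::-1])
E
python3 -m jog '[{"dx":0,"dy":0,"dz":0,"wx":0,"wy":0,"wz":0,"grip":-0.5},{"dx":0,"dy":0,"dz":0,"wx":0,"wy":0,"wz":0,"grip":-0.5},{"dx":0,"dy":0,"dz":0,"wx":0,"wy":0,"wz":0,"grip":-0.5},{"dx":0,"dy":0,"dz":0,"wx":0,"wy":0,"wz":0,"grip":-0.5},{"dx":0,"dy":0,"dz":0,"wx":0,"wy":0,"wz":0,"grip":-0.5},{"dx":0,"dy":0,"dz":0,"wx":0,"wy":0,"wz":0,"grip":-0.5},{"dx":0,"dy":0,"dz":0,"wx":0,"wy":0,"wz":0,"grip":-0.5},{"dx":0,"dy":0,"dz":0,"wx":0,"wy":0,"wz":0,"grip":-0.5}]'
python3 - <<'E'
from h import *
cv2.imwrite("pics/top6.png",env.grab_frame("top")[:,:,::-1])
cv2.imwrite("pics/scene6.png",env.grab_frame("scene")[:,:,::-1])
r=lambda n:cv2.cvtColor(cv2.imread(n),6)
t0,t5,ts,t6=[r(f"pics/{n}.png") for n in("top0","top5","top6s","top6")]
def match(tpl,img,x0,y0,X0,Y0,W,H):
    up=8;T=cv2.resize(tpl,None,fx=up,fy=up,interpolation=2);I=cv2.resize(img[Y0:Y0+H,X0:X0+W],None,fx=up,fy=up,interpolation=2)
    m=cv2.matchTemplate(I,T,cv2.TM_CCOEFF_NORMED);_,v,_,l=cv2.minMaxLoc(m);return round(X0+l[0]/up-x0,2),round(Y0+l[1]/up-y0,2),round(v,2)
# jaw template from the released picture (t5), matched in others
x0,y0=321,108;T=t5[y0:y0+78,x0-4:x0+15]
for n,i in(("0",t0),("6s",ts),("6",t6)): print(n,match(T,i,x0-4,y0,300,95,78,105))
E
```

```text
time_s: 13.4
ee_pos: [528.8, 117.6, 26.7]
ee_rot: [179.6, 0.1, -5.4]
force: [1.4, -16.6, -0.3]
gripper_width: 31.3
time_s: 13.8
ee_pos: [528.8, 117.6, 26.7]
ee_rot: [179.6, 0.1, -5.4]
force: [1.4, -16.3, 0.3]
gripper_width: 31.0
time_s: 14.65
ee_pos: [529.2, 121.9, 26.9]
ee_rot: [180.0, 0.0, -5.4]
force: [0.1, 0.2, 0.2]
gripper_width: 68.5
0 (33.75, 4.12, 0.86)
6s (-0.5, -0.12, 0.91)
6 (0.0, 0.0, 0.99)
```

With 58 N the trigger stalled at the same place. While loaded, the jaw moved only 0.5 px (about 1 mm), then returned. At the 55.5 tooth it would have had 5 mm of free travel, so it is clamped on the last tooth. The trigger has been let go. I'll rise, move over the tab and shut the fingers.

```bash

python3 -m jog '[{"dx":0,"dy":0,"dz":0.02,"wx":0,"wy":0,"wz":0,"grip":-0.5},{"dx":0,"dy":0,"dz":0.03,"wx":0,"wy":0,"wz":0,"grip":-0.5},{"dx":0,"dy":0,"dz":0.03,"wx":0,"wy":0,"wz":0,"grip":-0.5},{"dx":0,"dy":0,"dz":0.02,"wx":0,"wy":0,"wz":0,"grip":-0.5},{"dx":0.023,"dy":-0.019,"dz":0,"wx":0,"wy":0,"wz":0,"grip":1},{"dx":0.023,"dy":-0.019,"dz":0,"wx":0,"wy":0,"wz":0,"grip":1},{"dx":0.023,"dy":-0.018,"dz":0,"wx":0,"wy":0,"wz":0,"grip":1},{"dx":0,"dy":0,"dz":0,"wx":0,"wy":0,"wz":0,"grip":1},{"dx":0,"dy":0,"dz":0,"wx":0,"wy":0,"wz":0,"grip":1},{"dx":0,"dy":0,"dz":0,"wx":0,"wy":0,"wz":0,"grip":1}]' 
python3 -m jog '[{"dx":0,"dy":0,"dz":-0.015,"wx":0,"wy":0,"wz":0,"grip":1},{"dx":0,"dy":0,"dz":-0.015,"wx":0,"wy":0,"wz":0,"grip":1},{"dx":0,"dy":0,"dz":0,"wx":0,"wy":0,"wz":0,"grip":1},{"dx":0,"dy":0,"dz":0,"wx":0,"wy":0,"wz":0,"grip":1},{"dx":0,"dy":0,"dz":0,"wx":0,"wy":0,"wz":0,"grip":1}]'
python3 - <<'E'
from h import *
t=env.grab_frame("top")[90:210,165:315,::-1];s=env.grab_frame("scene")[200:400,240:440,::-1]
cv2.imwrite("pics/tab1.png",np.hstack([cv2.resize(t,(450,360)),cv2.resize(s,(360,360))[:,:350]]))
E
```

```text
time_s: 15.75
ee_pos: [597.3, 66.2, 126.7]
ee_rot: [180.0, 0.1, -5.4]
force: [-0.1, 0.5, 0.1]
gripper_width: 23.4
time_s: 16.25
ee_pos: [598.5, 66.2, 97.9]
ee_rot: [-180.0, -0.1, -5.4]
force: [0.5, -0.1, -0.1]
gripper_width: 0.0
```

View pics/tab1.png

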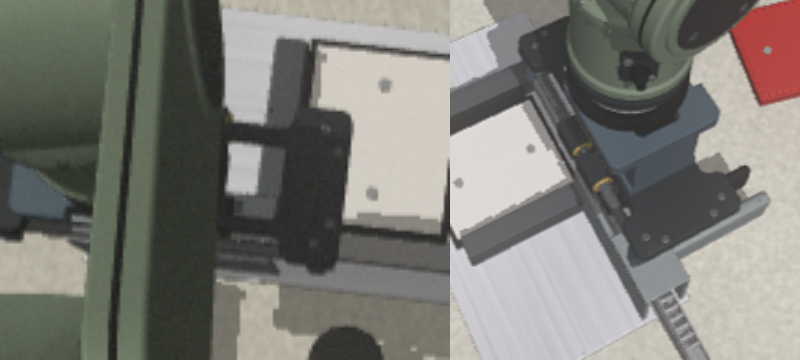

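The gripper is over the housing and the tab is hidden behind it. The bar protrudes at the rear (670,310), which confirms the jaw is drawn, and the plate is flush. I'll press down in small steps and watch the force.

```bash

python3 -m jog '[{"dx":0,"dy":0,"dz":-0.010,"wx":0,"wy":0,"wz":0,"grip":1},{"dx":0,"dy":0,"dz":-0.006,"wx":0,"wy":0,"wz":0,"grip":1},{"dx":0,"dy":0,"dz":-0.004,"wx":0,"wy":0,"wz":0,"grip":1},{"dx":0,"dy":0,"dz":-0.002,"wx":0,"wy":0,"wz":0,"grip":1},{"dx":0,"dy":0,"dz":0,"wx":0,"wy":0,"wz":0,"grip":1}]'
python3 -m jog '[{"dx":0,"dy":0,"dz":-0.002,"wx":0,"wy":0,"wz":0,"grip":1},{"dx":0,"dy":0,"dz":-0.002,"wx":0,"wy":0,"wz":0,"grip":1},{"dx":0,"dy":0,"dz":-0.002,"wx":0,"wy":0,"wz":0,"grip":1},{"dx":0,"dy":0,"dz":0,"wx":0,"wy":0,"wz":0,"grip":1},{"dx":0,"dy":0,"dz":0,"wx":0,"wy":0,"wz":0,"grip":1}]'
python3 -m jog '[{"dx":0,"dy":0,"dz":-0.001,"wx":0,"wy":0,"wz":0,"grip":1},{"dx":0,"dy":0,"dz":0,"wx":0,"wy":0,"wz":0,"grip":1},{"dx":0,"dy":0,"dz":0,"wx":0,"wy":0,"wz":0,"grip":1},{"dx":0,"dy":0,"dz":0,"wx":0,"wy":0,"wz":0,"grip":1},{"dx":0,"dy":0,"dz":0,"wx":0,"wy":0,"wz":0,"grip":1},{"dx":0,"dy":0,"dz":0,"wx":0,"wy":0,"wz":0,"grip":1}]'
```

```text
time_s: 16.85
ee_pos: [598.0, 65.7, 74.5]
ee_rot: [180.0, 0.1, -5.4]
force: [-0.8, 0.9, -0.0]
gripper_width: 0.1
time_s: 17.35
ee_pos: [598.2, 65.7, 70.1]
ee_rot: [-180.0, -0.0, -5.4]
force: [-1.6, -0.8, 8.3]
gripper_width: 0.3
time_s: 17.95
ee_pos: [598.3, 65.8, 69.9]
ee_rot: [-180.0, -0.1, -5.4]
force: [-4.0, 0.1, 12.4]
gripper_width: 0.3
```

The tab bottomed out at z 69.9 with 12 N. I'll rise, clear the view and check.

```bash

python3 -m jog '[{"dx":0,"dy":0,"dz":0,"wx":0,"wy":0,"wz":0,"grip":1},{"dx":0,"dy":0,"dz":0,"wx":0,"wy":0,"wz":0,"grip":1},{"dx":0,"dy":0,"dz":0.01,"wx":0,"wy":0,"wz":0,"grip":1},{"dx":0,"dy":0,"dz":0.03,"wx":0,"wy":0,"wz":0,"grip":1},{"dx":0,"dy":0,"dz":0.04,"wx":0,"wy":0,"wz":0,"grip":1},{"dx":0,"dy":0,"dz":0.04,"wx":0,"wy":0,"wz":0,"grip":1},{"dx":-0.035,"dy":0.02,"dz":0.01,"wx":0,"wy":0,"wz":0,"grip":1},{"dx":-0.035,"dy":0.02,"dz":0,"wx":0,"wy":0,"wz":0,"grip":1},{"dx":-0.035,"dy":0.02,"dz":0,"wx":0,"wy":0,"wz":0,"grip":1},{"dx":0,"dy":0,"dz":0,"wx":0,"wy":0,"wz":0,"grip":1}]'
python3 -m jog '[{"dx":-0.03,"dy":0.02,"dz":0,"wx":0,"wy":0,"wz":0,"grip":1},{"dx":-0.03,"dy":0.02,"dz":0,"wx":0,"wy":0,"wz":0,"grip":1},{"dx":0,"dy":0,"dz":0,"wx":0,"wy":0,"wz":0,"grip":1},{"dx":0,"dy":0,"dz":0,"wx":0,"wy":0,"wz":0,"grip":1}]'
python3 - <<'E'
from h import *
T=env.grab_frame("top")[:,:,::-1].copy();S=env.grab_frame("scene")[:,:,::-1].copy();cv2.imwrite("pics/topF.png",T);cv2.imwrite("pics/sceneF.png",S)
t=T[80:210,165:385];s=S[180:400,180:400]
cv2.imwrite("pics/fin.png",np.hstack([cv2.resize(t,(440,260),interpolation=2),cv2.resize(s,(350,260))]))
t6,tF=[cv2.cvtColor(cv2.imread(f"pics/{n}.png"),6) for n in("top6","topF")]
T=t6[98:165,271:312];m=cv2.matchTemplate(tF[80:190,255:340],T,5);_,v,_,l=cv2.minMaxLoc(m);print("plate shift px",l[0]+255-271,l[1]+80-98,round(v,3))
E
```

```text
time_s: 18.95
ee_pos: [489.1, 127.1, 198.2]
ee_rot: [-180.0, 0.2, -5.2]
force: [0.8, 0.5, 0.5]
gripper_width: 0.3
time_s: 19.35
ee_pos: [433.9, 165.8, 198.2]
ee_rot: [180.0, -0.1, -5.3]
force: [0.4, 1.1, 0.7]
gripper_width: 0.1
plate shift px 0 0 0.996
```

View pics/fin.png

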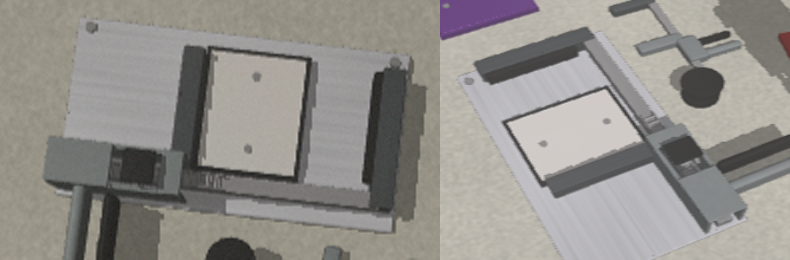

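The sliding jaw is fully open at (390,140). The plate sits square and flush against the fixed jaw at (195,110) and did not shift on release. The trigger and tab are at rest and the robot is clear, so I'll hand in the job.

```bash
python3 -c "
from h import *
a,b=[cv2.cvtColor(cv2.imread(f'pics/{n}.png'),6) for n in('top0','topF')]
m=cv2.matchTemplate(b[95:210,325:390],a[110:188,345:372],5);_,v,_,l=cv2.minMaxLoc(m);print('jaw vs start px',l[0]+325-345,l[1]+95-110,round(v,3))
print(env.state()['force'],env.job_done())"
```

```text
jaw vs start px 0 0 0.997
the job is handed in; nothing more can be done
[-0.31689065  0.68438719  0.04454991] None
```

The plate is loose, square and flush against the fixed jaw, with the sliding jaw fully open. The job was handed in at about 19 s of the 51 s allowed.

**Clamping:** I gave the trigger four full squeezes, each closing to about 23 mm. The first was about 4 mm off-centre, so I recentred for the rest. Two extra squeezes, at 35 N and 58 N, stalled with the jaw already tight. I then let go of the trigger.

**Release:** I pressed the tab to its stop at 69.9 mm, with about 12 N, then lifted clear.

**Last checks:**
- **Sliding jaw:** it is back exactly at its starting picture position (0 px shift).
- **Plate:** it did not move on release (0 px shift) and looks square and flush against the fixed jaw in both views.
- **Robot:** it touches nothing, and the force reading is about 0.

**Unsettled check:** measuring the jaw's clamped travel from the pictures gave only 59–63 mm, depending on the jaw height assumed. That alone could not tell the 55.5 mm tooth from the 63.5 mm one. I took it as 63.5 mm because there were four full strokes from fully open, and the jaw gave only about 1 mm under the extra 58 N squeeze.

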